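# Set the bench out for a gear reducer rebuild

### The job

Set the bench out for rebuilding the gear reducer: open the turn-over jig and seat the inspection cover in the flipper plate's pocket with its boss up, then swing the flipper right over so the cover drops boss-down, flat and fully home in the receiving nest, and lay the flipper back open. Slide the coupling half, standing on its flange, into the V-block until its flange bears on both faces, and stack every loose bearing carton that is there, right way up, squarely in one column on the carton that already stands on the plywood board. Leave the tools and other things where they are.

Things in the scene. Friction and masses are not known exactly. Their poses are not given: they have to be found in the camera images.
- jig: fixed turn-over jig: grey base plate 150 x 240 x 8 mm standing on the bench, hinge across its middle, two rests at its +y half for the open flipper, receiving nest on its -y half. Origin: centre of the base's underside, z up. Its x axis is parallel to the hinge
- flipper (a joint): angle of the hinged flipper plate in rad: 0 = lying open on the +y half of the jig, pocket up; 1.57 = standing upright; 3.14 = folded right over on the receiving nest (both ends are stops). A stiff friction hinge (0.6 N m): it stays where it is left; about 5 to 10 N at the handle moves it. Growing angle is a right-hand turn about the jig's +x axis
- hinge (a point): point on the hinge axis at mid-length, 52 mm above the bench; axes of the jig
- handle (a point): middle of the flipper's round handle bar (12 mm diameter, 92 mm clear length, parallel to the hinge, 140 mm from the hinge axis, 36 mm clear gap to the plate edge). It moves on a circle about the hinge axis: 52 mm above the bench and 140 mm to the jig's +y at 0, 192 mm above the bench upright, 52 mm high and 140 mm to -y at 3.14. The bar may turn inside the fingers, so it can be pinched from above all the way
- pocket (a point): centre of the pocket floor on the flipper plate's face (the plate is 120 x 84 x 6 mm), 59.5 mm from the hinge axis; axes of the flipper (those of the jig at angle 0, when the floor is 52 mm above the bench). The pocket opens 105 mm along x and 67 mm along y between stops at the middle of each side: the stops are 14 to 15 mm high with flared tops. A cover seated in it has its origin on this point and its x axis along the hinge
- nest (a point): where the cover's origin lies when the cover is home, boss down, in the receiving nest: 49 mm above the bench, 59.5 mm to the jig's -y from the hinge; axes of the jig. The nest is two steel seats 37 mm above the bench with a free gap for the boss between them and flared corner guides, opening 105 x 67 mm
- cover: gearbox inspection cover of cast aluminium, 0.3 kg, lying boss up on the bench at the start: flange 100 (x) x 62 (y) x 12 mm, on it an oblong boss 50 (x) x 26 (y) x 24 mm to pick it up by (total height 36 mm). Origin: centre of the flat machined gasket face (the underside at the start), z towards the boss
- vblock: fixed steel V-block standing on the bench, 112 wide x 70 deep x 36 mm high, with a 90 degree V of upright faces that opens to its -x. Origin on the bench where the axis of the coupling stands when its flange bears on both faces, 54 mm in front of the V's apex and 6 mm in front of the mouth; +x points into the V. Its faces are ground smooth and oiled
- coupling: coupling half of machined steel, 0.6 kg, standing on its flange: flange 76 mm diameter x 20 mm, on it a hub 44 mm diameter x 40 mm (total height 60 mm). Origin: centre of the flange's underside, z up. It takes 2 to 6 N to slide it along the bench
- carton_base: the closed cardboard bearing carton that stands on the plywood board (150 x 120 x 12 mm, lying on the bench left of the jig) and on which the column is to grow: 84 (x) x 60 (y) x 38 mm, 0.3 kg. Origin: centre of its underside, z up
- carton_1: closed bearing carton standing on the bench, 84 (x) x 60 (y) x 38 mm, about 0.3 kg. Origin: centre of its underside, z up. May be absent
- carton_2: another carton, same as carton_1. May be absent
- carton_3: another carton, same as carton_1. May be absent
- wrench: bystander: steel combination wrench, 190 mm, behind the jig
- hammer: bystander: hammer lying at the right
- packing: bystander: steel packing block 60 x 36 x 28 mm between the jig and the V-block
- bolt: bystander: bolt standing on its head, 57 mm high, behind the jig's right corner
- grease: bystander: blue grease can, 90 mm diameter, 110 mm high, behind the jig and the board
Not all that is in view belongs to the job. What is shaped like the carton_3 but blue is not meant.

How it is judged:
By the outcome, as a careful person would: the job done as asked, in the order asked, and still so for the second after the job is handed in, with the robot touching nothing.
Of carton_1, carton_2, carton_3 only 1 to 3 are there at a start; the rules pass over those that are not, and their reading is None.
At some moment in a run one of coupling may be knocked a few centimetres aside while the robot is not near it.
Once in a run the grip may slacken for a moment while it holds something.
It also fails if it takes over 210 s, if anything falls off the work surface, if the arm or the gripper's body presses on something with over 40 N, if the wrist force passes 120 N, or if a joint passes its speed limit or range.

### The arm

A 6-joint arm with a two-finger parallel gripper is mounted at the origin on the work surface. World frame = base frame: x ahead of the robot, y to its left, z up, the work surface at z = 0. Lengths are in m, angles in degrees, forces in N, time in s.
With the tool pointing down it reaches from about 0.4 to 0.825 m from the base axis. Payload 7 kg.
Tool frame: the origin (TCP) lies midway between the tips of the shut fingers; the grasp point (between the pads) lies 19 mm behind it; z points along the fingers, y is the line along which they close (so a half turn about z gives the same grasp; the last joint's range is limited). The gripper opens to 88 mm and grips with 3 to 60 N. Pads are 19 mm wide; open, the fingers measure 130 mm over their backs; the gripper's body (78 mm by 193 mm) begins 47 mm behind the grasp point.
Start: joints at [-47.206, 20.546, 0.682, 0, -70.136, -16.507], TCP at [0.299, -0.605, 0.227] pointing down, gripper open.
Joint ranges: [-176.03, 176.03], [-82.01, 121.73], [-58.28, 71.71], [-173.87, 95.51], [-174.79, -0.11], [-173.66, 173.66]. Speed limits (degrees/s): [136.94, 136.94, 172.46, 180, 180, 180].

### API

Orientations are given as a 3x3 rotation matrix whose columns are the frame's x, y, z axes.
In Python, from rig import robot gives the robot as it stands. Calls block until the motion is done:
- robot.goto(position, orientation): joint-space move of the TCP to a pose.
- robot.servo_line(position, ori=None, speed=0.15): straight line of the TCP; ori=None keeps the orientation; speed is the mean speed in m/s.
- robot.movej(angles): joint-space move.
- robot.move_gripper(opening): opening from 0.0 (shut) to 1.0 (fully open); the grip force is fixed at half the most; returns when the fingers have stopped.
- robot.dwell(seconds).
- robot.ik(position, orientation): joint angles nearest the present ones, or None.
- robot.grab_frame(name): name is "scene" or "top" or "wrist"; returns (picture, depth): 384x512x3 uint8, red, green, blue; 384x512 float32, m along the optical axis (not along the pixel's ray), 0 where there is no reading.
- robot.camera_info(name): a dict with "vfov" (degrees; the focal length in pixels is half the picture's height over the tangent of half this angle, whatever the lens; pixels are square), "cx", "cy" (the principal point, pixels), "view" (4x4, takes a point from world to camera coordinates); the wrist camera has in their place "T_tool_cam" (4x4, takes a point from camera to tool coordinates, whose origin is the TCP and whose axes are the flange's). Camera axes: x right, y down, z forward; pixel columns grow to the right and rows downward; lengths in m; the calibration is good to about 2 mm. A picture is of the moment at which its call begins: read the wrist's pose just before it. camera_info takes no time and is no camera call.
A pose or a line that the arm cannot do raises robot.Unreachable and nothing moves.
- robot.job_done(): hands the job in; it is judged then, once.
Readings, each from a call of its own:
- robot.read_t(): time.
- robot.read_qpos(): joint angles.
- robot.read_qvel(): joint speeds.
- robot.read_effort(): joint torques, N m.
- robot.read_position(): TCP position.
- robot.read_tcp_rot(): TCP orientation.
- robot.read_force(): force on the tool from outside, world axes, zero at the start.
- robot.read_ft_torque(): the same for the moment, N m.
- robot.read_grip_width(): opening from 0.0 (shut) to 1.0 (fully open).
- robot.read_finger_force(): force on a finger pad.
Only numpy, scipy, OpenCV 4.12 (cv2) and the standard library are available. Lean on these libraries where they do the work, as an engineer would, in place of code of your own. Each camera call takes 0.05 s, during which the arm holds its last target. There are 200 camera calls.

## Working session

There is one attempt and no reset: what is moved stays moved. The work goes in short steps, each a Python script; the robot and the scene stay as the last script left them, time stands still between calls to the robot, and variables do not carry over. Pictures are saved under pics/ and viewed, at most 14 in all, crops included, and the job is handed in when it is done.

```bash
ls; mkdir -p pics
cat > h.py <<'E'
import numpy as np, cv2
from rig import robot
def cam(name):
    T=robot.read_position(),robot.read_tcp_rot()
    im,d=robot.grab_frame(name); c=robot.camera_info(name)
    f=im.shape[0]/2/np.tan(np.radians(c['vfov'])/2)
    if 'view' in c: M=np.linalg.inv(np.array(c['view']))
    else:
        W=np.eye(4);W[:3,:3]=np.array(T[1]);W[:3,3]=T[0]; M=W@np.array(c['T_tool_cam'])
    return im,d,f,c['cx'],c['cy'],M
def cloud(C):
    im,d,f,cx,cy,M=C; v,u=np.mgrid[:d.shape[0],:d.shape[1]]
    P=np.stack([(u-cx)/f*d,(v-cy)/f*d,d,np.ones_like(d)],-1)@M.T
    P=P[...,:3]; P[d==0]=np.nan; return P
def ray(C,u,v,z):
    im,d,f,cx,cy,M=C; r=M[:3,:3]@np.array([(u-cx)/f,(v-cy)/f,1.]); o=M[:3,3]
    return o+r*(z-o[2])/r[2]
def save(im,n): cv2.imwrite('pics/'+n,im[...,::-1])
E
python3 - <<'E'
from h import *
for n in('scene','top'):
    C=cam(n); save(cv2.resize(C[0],(800,600)),n+'.png'); print(n,robot.camera_info(n)); P=cloud(C); np.savez(n,im=C[0],P=P)
E
```

```text
pics
scene {'vfov': 44.674583596670416, 'cx': 249.9569585721665, 'cy': 190.44636505306016, 'view': array([[-0.55209789,  0.83377189,  0.00351526,  0.27810688],
       [ 0.52610248,  0.35163335, -0.77431917, -0.23879514],
       [-0.64684164, -0.42565059, -0.63278549,  1.94819863],
       [ 0.        ,  0.        ,  0.        ,  1.        ]])}
top {'vfov': 46.14904489042607, 'cx': 253.53570649861277, 'cy': 183.95384846996123, 'view': array([[-0.01208288, -0.99992196, -0.0031756 ,  0.04321528],
       [-0.9969224 ,  0.01229252, -0.07742495,  0.54390451],
       [ 0.07745794,  0.00223031, -0.99699313,  1.38161707],
       [ 0.        ,  0.        ,  0.        ,  1.        ]])}
```

View pics/scene.png

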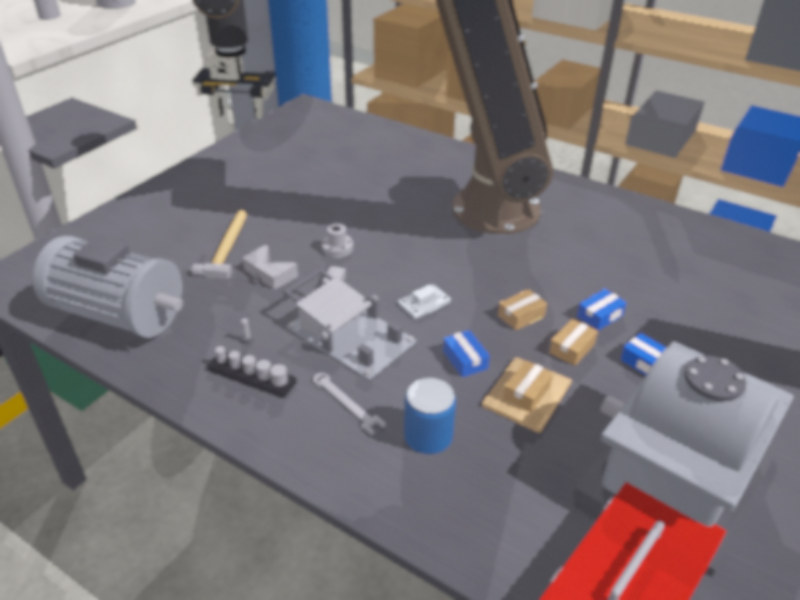

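View pics/top.png

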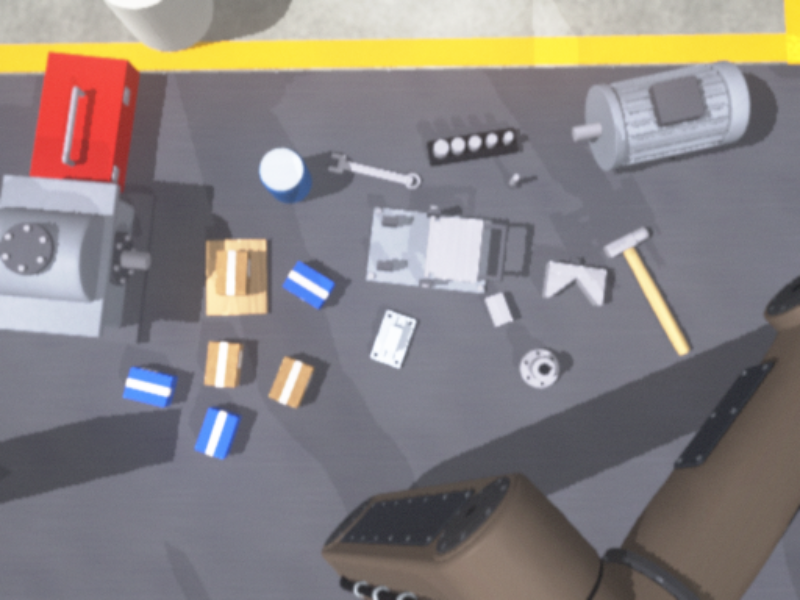

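The scene view is blurred. In the 800x600 top view I read:

- Jig at (445,250), with the flipper folded over to the right (closed).
- Cover at (393,338), coupling at (540,368), V-block at (577,282).
- Base carton at (235,272) on the board.
- Brown loose cartons at (225,365) and (292,381).
- Could be mistaken for cartons: blue boxes at (310,284), (148,386) and (217,433), all rejected because the cartons are brown.
- Could be mistaken for the coupling: the packing block at (498,309), the bolt at (517,179) and the row of plugs at (475,145). The coupling is the round flange with a hub.

Only two loose cartons are visible.

```bash
cat > m.py <<'E'
from h import *
def rect(P,m):
    """minAreaRect in world xy of the mask's points: centre, long side, short side, angle of long side"""
    p=P[m][:,:2]; r=cv2.minAreaRect((p*1000).astype(np.float32)); (x,y),(w,h),a=r
    if w<h: w,h,a=h,w,a+90
    return np.array([x/1000,y/1000]),w,h,(a+90)%180-90
def blobs(im,P,mask,mn=60):
    n,l,s,c=cv2.connectedComponentsWithStats(mask.astype(np.uint8))
    for i in range(1,n):
        if s[i,4]>=mn:
            m=l==i; yield m,s[i,4],c[i]
E
python3 - <<'E'
from m import *
D=np.load('top.npz');im,P=D['im'],D['P'];z=P[...,2]
ok=(P[...,0]<0.85)&(P[...,0]>.2)
print('bench z',np.nanmedian(z[250:300,50:120]))
for lo,hi in((.006,.09),(.025,.05)):
  print(lo,hi)
  for m,n,c in blobs(im,P,ok&(z>lo)&(z<hi)):
    q,w,h,a=rect(P,m); print(n,(c*800/512).round(),q.round(4),round(w),round(h),round(a,1),'z',np.nanmedian(z[m]).round(4),np.nanpercentile(z[m],95).round(4),im[m].mean(0).round())
E
```

```text
bench z 0.00039979341641127597
0.006 0.09
3449 [105. 217.] [0.6474 0.6475] 407 282 -1.1 z 0.0615 0.0766 [153.  84.  88.]
812 [469. 147.] [ 0.8231 -0.1197] 186 56 -88.9 z 0.0209 0.0514 [123. 121. 129.]
142 [598. 151.] [ 0.8056 -0.3662] 86 14 13.2 z 0.0632 0.0873 [149. 152. 165.]
260 [372. 170.] [0.7885 0.0781] 189 41 76.7 z 0.0085 0.0131 [185. 184. 195.]
191 [296. 190.] [0.7451 0.2373] 89 39 -56.2 z 0.0498 0.0867 [ 67.  92. 136.]
3440 [434. 249.] [ 0.6234 -0.0425] 275 173 77.7 z 0.0455 0.0787 [196. 198. 210.]
895 [648. 284.] [ 0.5299 -0.4797] 263 98 25.8 z 0.0241 0.0299 [223. 210. 175.]
1828 [236. 276.] [0.5774 0.3594] 159 126 0.1 z 0.0145 0.0529 [215. 189. 152.]
716 [575. 278.] [ 0.5593 -0.3203] 119 90 80.5 z 0.036 0.0411 [206. 206. 216.]
562 [308. 284.] [0.5549 0.2124] 93 63 54.0 z 0.0384 0.0434 [131. 165. 241.]
247 [498. 308.] [ 0.5002 -0.1662] 62 41 22.8 z 0.0282 0.0334 [218. 217. 227.]
635 [392. 337.] [0.4478 0.0475] 104 70 -20.0 z 0.0139 0.0383 [233. 236. 242.]
606 [223. 363.] [0.3984 0.3847] 90 71 -6.4 z 0.0379 0.043 [230. 203. 168.]
494 [539. 367.] [ 0.3832 -0.2437] 75 74 89.1
[... 798 characters left out ...]
16. 215. 225.]
84 [657. 299.] [ 0.5161 -0.4787] 85 18 23.6 z 0.0273 0.031 [246. 231. 174.]
73 [120. 307.] [0.5136 0.577 ] 84 9 -8.8 z 0.0408 0.0488 [111. 114. 124.]
201 [498. 308.] [ 0.501  -0.1647] 59 36 18.8 z 0.0289 0.0337 [221. 221. 231.]
79 [677. 335.] [ 0.4424 -0.5151] 70 20 25.3 z 0.0272 0.0308 [237. 220. 165.]
137 [392. 337.] [0.4454 0.0454] 49 25 -19.2 z 0.036 0.0409 [248. 250. 252.]
567 [222. 363.] [0.3992 0.38  ] 84 62 -6.9 z 0.0382 0.0432 [235. 207. 172.]
567 [290. 381.] [0.3631 0.2456] 85 61 -22.4 z 0.0383 0.043 [225. 195. 162.]
585 [148. 386.] [0.357  0.5237] 86 62 74.7 z 0.0379 0.0427 [137. 176. 246.]
588 [216. 432.] [0.2667 0.39  ] 85 62 -18.7 z 0.0381 0.0427 [135. 174. 247.]
```

```bash
cat >> h.py <<'E'
def down(a):
    """tool down, closing line (tool y) at world angle a deg (mod 180), wrist turn nearest the present one"""
    c,s=np.cos(np.radians(a)),np.sin(np.radians(a)); y=np.array([c,s,0.]); z=np.array([0,0,-1.])
    return np.stack([np.cross(y,z),y,z],1)
def best(p,a):
    """of the two equal grasps, the one with joint 6 nearest mid-range"""
    o=[(abs(q[5]),R) for R in(down(a),down(a+180)) for q in[robot.ik(p,R)] if q is not None]
    return min(o,key=lambda t:t[0])[1]
E
python3 - <<'E'
from m import *
print(robot.camera_info('wrist')); print(np.array(robot.read_tcp_rot()).round(3), robot.read_force())
p=[.56,-.03,.36]
for a in(0,90,180,-90): print(a,robot.ik(p,down(a)))
robot.goto(p,best(p,90)); print(robot.read_t())
C=cam('wrist');P=cloud(C);save(cv2.resize(C[0],(800,600)),'jig.png');np.savez('jig',im=C[0],P=P)
z=P[...,2]
for lo,hi in((.004,.012),(.03,.045),(.045,.075),(.02,.12)):
  for m,n,c in blobs(C[0],P,(z>lo)&(z<hi),300):
    q,w,h,a=rect(P,m); print(lo,n,(c*800/512).round(),q.round(4),round(w),round(h),round(a,1),'z',np.nanmedian(z[m]).round(4),np.nanpercentile(z[m],95).round(4))
E
```

```text
{'vfov': 69.10558748051193, 'cx': 255.78905775215884, 'cy': 187.4458821973051, 'T_tool_cam': array([[ 5.46480090e-04, -9.68564910e-01, -2.48760359e-01,
         6.70656939e-02],
       [ 9.99999151e-01,  8.23669630e-04, -1.01020065e-03,
         9.41059643e-05],
       [ 1.18334125e-03, -2.48759596e-01,  9.68564537e-01,
        -1.58602011e-01],
       [ 0.00000000e+00,  0.00000000e+00,  0.00000000e+00,
         1.00000000e+00]])}
[[-0.897 -0.443 -0.001]
 [-0.443  0.897  0.001]
 [ 0.     0.001 -1.   ]] [-0.22295307  0.43075932  0.61427473]
0 [ 16.93287075   6.40421614  -0.85811816   0.         -82.7376657
 163.06712925]
90 [  16.93287075    6.40421614   -0.85811816    0.          -82.7376657
 -106.93287075]
180 [ 16.93287075   6.40421614  -0.85811816   0.         -82.7376657
 -16.93287075]
-90 [ 16.93287075   6.40421614  -0.85811816   0.         -82.7376657
  73.06712925]
2.4
0.004 1403 [294.  30.] [0.7795 0.0795] 189 31 76.7 z 0.0074 0.0092
0.004 4958 [345. 177.] [0.6276 0.0338] 150 114 -7.1 z 0.0084 0.0099
0.004 312 [458. 129.] [ 0.679 -0.1  ] 113 19 86.4 z 0.0084 0.0101
0.004 1239
[... 471 characters left out ...]
[ 0.6137 -0.0771] 120 109 -7.1 z 0.0664 0.0742
0.045 1913 [ 35. 230.] [0.5746 0.3601] 84 62 -1.9 z 0.05 0.0515
0.02 4476 [95. 39.] [0.754 0.245] 85 68 -66.8 z 0.1036 0.1113
0.02 655 [772.  13.] [ 0.7701 -0.396 ] 79 39 76.0 z 0.0725 0.0997
0.02 6250 [452. 191.] [ 0.6117 -0.0944] 158 157 -7.1 z 0.0676 0.0816
0.02 1802 [766. 220.] [ 0.5581 -0.4606] 186 89 26.9 z 0.0255 0.0278
0.02 2450 [ 43. 229.] [0.5745 0.3597] 85 62 -2.3 z 0.0497 0.0514
0.02 1896 [184. 250.] [0.55   0.2114] 85 61 57.2 z 0.038 0.0396
0.02 2119 [653. 248.] [ 0.5462 -0.3158] 114 70 80.6 z 0.0366 0.0381
0.02 661 [513. 294.] [ 0.4971 -0.1645] 60 36 19.9 z 0.0285 0.03
0.02 391 [335. 340.] [0.4419 0.0455] 50 26 -20.5 z 0.036 0.0375
```

View pics/jig.png

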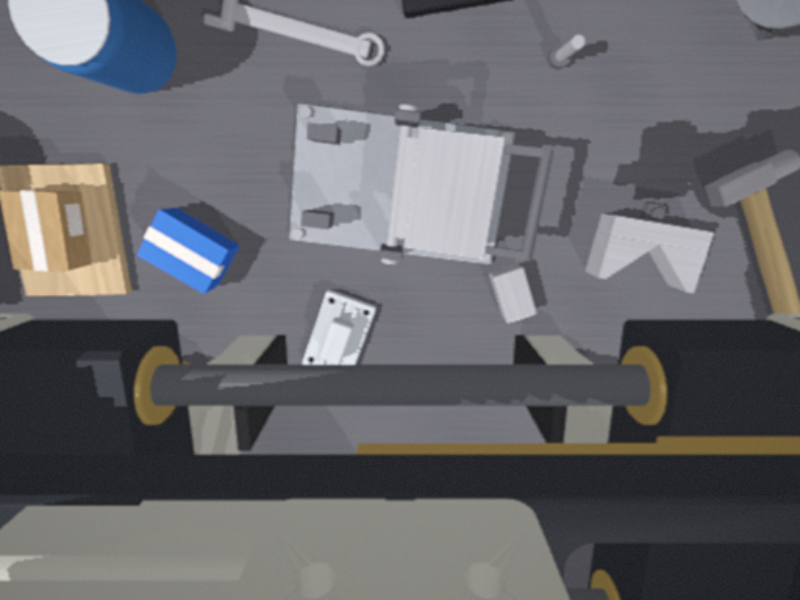

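The view shows the flipper nearly closed, lying to the right of the hinge (plate at (450,190), handle at (540,205)). The cover is at (340,330). Next I check the wrist camera's bias with a half turn over the cover, and fit the flipper plane.

Run:
```python
from m import *
D=np.load('jig.npz');P=D['P'];z=P[...,2]
jx=np.array([np.cos(np.radians(-7.1)),np.sin(np.radians(-7.1))]);jy=np.array([-jx[1],jx[0]])
o=np.array([.6198,-.0287]); q=P[...,:2]-o; X=q@jx;Y=q@jy
m=(abs(X)<.05)&(Y<-.03)&(Y>-.095)&(z>.03)
A=np.c_[X[m],Y[m],np.ones(m.sum())];c=np.linalg.lstsq(A,z[m],rcond=None)[0];print('plate',c, 'fold angle',180-np.degrees(np.arctan(-c[1])))
m=(abs(X)<.08)&(Y<-.115)&(Y>-.17)&(z>.03);print('handle',m.sum(),np.nanpercentile(X[m],[0,50,100]),np.nanpercentile(Y[m],[0,50,100]),np.nanpercentile(z[m],[0,50,90,100]))
c=np.array([.4435,.0455])
for a in(180,0):
    R=down(a); p=np.r_[c-.10*R[:2,0],.25]; robot.goto(p,R)
    C=cam('wrist');P=cloud(C);z=P[...,2];np.savez('cov%d'%a,im=C[0],P=P)
    print(a,robot.read_position()-p)
    for m,n,cc in blobs(C[0],P,(z>.03)&(z<.042)&(np.hypot(P[...,0]-c[0],P[...,1]-c[1])<.06),100): print('boss',[np.round(v,4) for v in rect(P,m)],n,cc)
    for m,n,cc in blobs(C[0],P,(z>.006)&(z<.042)&(np.hypot(P[...,0]-c[0],P[...,1]-c[1])<.1),100): print('flange',[np.round(v,4) for v in rect(P,m)],n,np.nanpercentile(z[m],[5,50]))
    print('bench',np.nanmedian(z[z<.006]))
save(cv2.resize(C[0],(800,600)),'cover.png'); print(robot.read_t())
```

```text
plate [-4.50890461  0.81734541  0.34376766] fold angle 219.26068887879666
handle 701 [-0.07994428  0.00251813  0.05367874] [-0.15180203 -0.13548419 -0.11515899] [0.03019175 0.08133859 0.08319421 0.08467733]
180 [ 0.00027739 -0.00014507  0.00015474]
boss [array([0.442 , 0.0455]), np.float64(50.0029), np.float64(25.99), np.float64(-20.505)] 837 [256.94384707  89.20908005]
flange [array([0.442 , 0.0454]), np.float64(100.1717), np.float64(62.1541), np.float64(-20.3546)] 3557 [0.01131875 0.01300339]
bench 0.0004747552252570564
0 [4.97959543e-05 9.10769748e-05 5.64327639e-06]
boss [array([0.4413, 0.0453]), np.float64(49.531), np.float64(26.0585), np.float64(-20.4415)] 843 [254.10794781  88.31198102]
flange [array([0.4412, 0.0454]), np.float64(100.0217), np.float64(62.0926), np.float64(-20.4122)] 3573 [0.01123434 0.01286545]
bench 0.0004880052240747168
7.2833
```

View pics/cover.png

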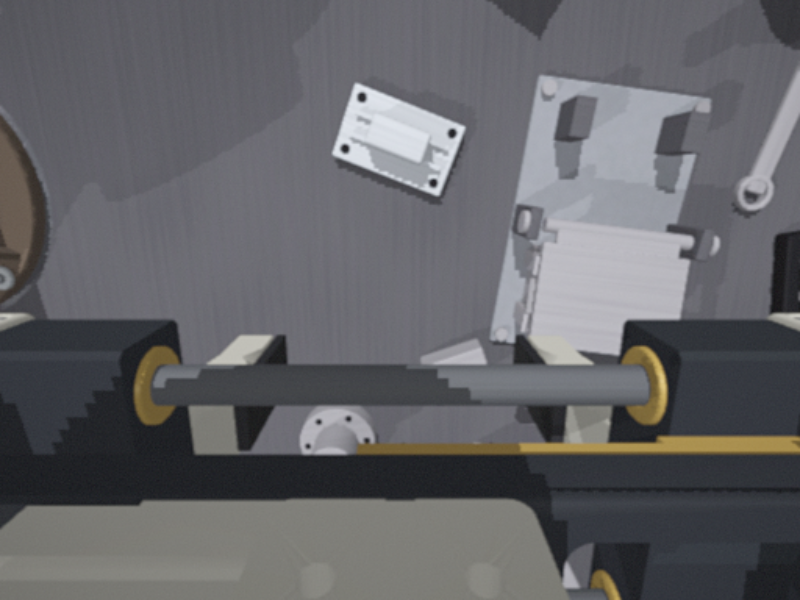

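The cover is at (395,140), boss up, and the close crop confirms it. The jig is on the right with the flipper folded over. The wrist camera agrees with itself to under 0.5 mm after the half turn. I take the jig pose from these views and open the flipper.

```bash
cat > j.py <<'E'
from m import *
JA=-7.1
jx=np.array([np.cos(np.radians(JA)),np.sin(np.radians(JA))]);jy=np.array([-jx[1],jx[0]])
O=np.array([.6198,-.0287])
def J(x,y,z): return np.r_[O+x*jx+y*jy,z]
def bar(t): # TCP pose for the bar at flipper angle t (deg)
    t=np.radians(t); return J(0,.140*np.cos(t),.052+.140*np.sin(t)-.019)
def swing(t0,t1,step,speed,lim=60):
    n=int(np.ceil(abs(t1-t0)/step))
    for t in np.linspace(t0,t1,n+1)[1:]:
        robot.servo_line(bar(t),speed=speed); F=np.array(robot.read_force())
        if np.linalg.norm(F)>lim: print('force',t,F.round()); break
    print('swung',t,'F',F.round(1),'w',robot.read_grip_width(),'t',robot.read_t())
E
python3 - <<'E'
from j import *
for n in('jig','cov0','cov180'):
    P=np.load(n+'.npz')['P'];z=P[...,2];q=P[...,:2]-O;X=q@jx;Y=q@jy
    near=(abs(X)<.09)&(abs(Y)<.13)
    for m,k,c in blobs(None,P,near&(z>.004)&(z<.012),1000): print(n,'base',[np.round(v,4) for v in rect(P,m)],k)
    m=(abs(X)<.05)&(Y<-.03)&(Y>-.095)&(z>.04)&(z<.09)
    if m.sum()>200: A=np.c_[X[m],Y[m],np.ones(m.sum())];c=np.linalg.lstsq(A,z[m],rcond=None)[0];print('plate',m.sum(),c.round(3),180-np.degrees(np.arctan(-c[1])))
    m=(abs(X)<.04)&(Y<-.115)&(Y>-.17)&(z>.05)&(z<.1)
    if m.sum()>50: print('bar',np.nanpercentile(X[m],[0,100]),np.nanpercentile(Y[m],[0,50,100]),np.nanpercentile(z[m],[50,90]))
    m=near&(abs(Y)<.02)&(z>.045); 
    if m.sum()>50: print('hinge',np.nanpercentile(X[m],[0,100]),np.nanpercentile(z[m],[50,99]))
E
```

```text
jig base [array([0.6276, 0.0338]), np.float64(150.1266), np.float64(113.753), np.float64(-7.1255)] 4958
plate 2757 [ 0.    -0.18   0.058] 169.82171909298464
bar [-0.03985343  0.03980536] [-0.14414499 -0.13668127 -0.1320101 ] [0.08171015 0.08329273]
hinge [-0.07885494  0.07897684] [0.46583918 0.47762022]
cov0 base [array([ 0.6193, -0.0289]), np.float64(239.9448), np.float64(150.6557), np.float64(82.9142)] 9162
plate 3274 [ 0.    -0.178  0.059] 169.91847541183503
hinge [-0.07966115  0.0792837 ] [0.05934531 0.0628121 ]
cov180 base [array([0.6249, 0.008 ]), np.float64(164.7296), np.float64(150.7073), np.float64(82.8645)] 9723
hinge [-0.079088    0.07997407] [0.05909335 0.06285605]
```

```bash
sed -i 's/^JA=.*/JA=-7.1/; s/^O=.*/O=np.array([.6195,-.0288])/' j.py
python3 - <<'E'
from j import *
robot.move_gripper(.36)
b=bar(169.85); R=best(b,90+JA); robot.goto(b+[0,0,.12],R); robot.servo_line(b+[0,0,0],speed=.15); F=robot.read_force()
print('F',np.round(F,1)); robot.move_gripper(0.); print('w',robot.read_grip_width(),robot.read_finger_force(),robot.read_t())
swing(169.85,120,10,.2); swing(120,60,15,.4); swing(60,0,10,.2)
E
```

```text
F [ 0.3  0.5 -0.3]
w 0.1250120433998807 29.99939113855362 11.0417
swung 120.0 F [ -9.7 -11.2  25.5] w 0.1235858837803981 t 12.4167
swung 60.0 F [ 1.5 11.2 10.1] w 0.12470269157889871 t 13.4167
swung 0.0 F [-1.1 -1.   2.5] w 0.13073868851589354 t 15.0667
```

Run:
```python
from j import *
P=np.load('cov0.npz')['P'];z=P[...,2];c=np.array([.4416,.0455]);a=np.radians(-20.45);u=np.array([np.cos(a),np.sin(a)]);v=np.array([-u[1],u[0]])
X=(P[...,:2]-c)@u*1000;Y=(P[...,:2]-c)@v*1000
for y in(0,8): print(y,[ (x,round(float(np.nanmax(z[(abs(X-x)<1.5)&(abs(Y-y)<3)]))*1000)) for x in range(-48,50,4)])
b=bar(0); robot.move_gripper(.36); robot.servo_line(b+[0,0,.12],speed=.3)
C=cam('wrist');P=cloud(C);np.savez('open',im=C[0],P=P);save(cv2.resize(C[0],(800,600)),'open.png')
```

```text
0 [(-48, 14), (-44, 13), (-40, 14), (-36, 14), (-32, 14), (-28, 13), (-24, 37), (-20, 38), (-16, 38), (-12, 38), (-8, 38), (-4, 38), (0, 38), (4, 38), (8, 39), (12, 37), (16, 37), (20, 37), (24, 36), (28, 14), (32, 15), (36, 14), (40, 14), (44, 13), (48, 15)]
8 [(-48, 14), (-44, 13), (-40, 20), (-36, 20), (-32, 19), (-28, 19), (-24, 37), (-20, 37), (-16, 38), (-12, 38), (-8, 37), (-4, 38), (0, 38), (4, 39), (8, 38), (12, 37), (16, 37), (20, 38), (24, 37), (28, 20), (32, 19), (36, 20), (40, 19), (44, 14), (48, 13)]
```

View pics/open.png

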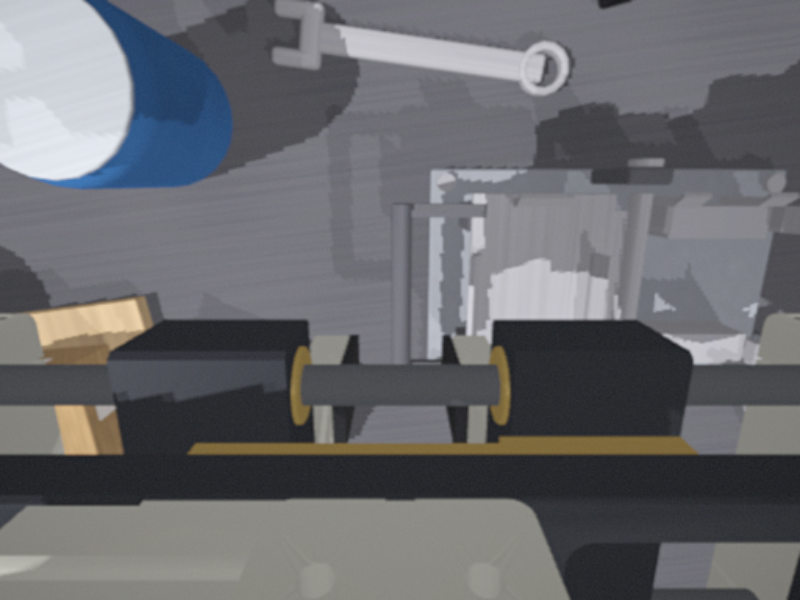

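The flipper lies open at 0, with the bar at (400,280) and the plate at (550,270). Ribs beside the boss ends rule out an x grip, so I grip across y with the tips above the stops.

Run:
```python
from j import *
c=np.array([.4416,.0455]); p=np.r_[c,.017]
R=best(p,69.55); a0=np.degrees(np.arctan2(R[1,1],R[0,1])); R2=down(a0+(90+JA-69.55))
robot.goto(p+[0,0,.10],R); robot.move_gripper(.6); robot.servo_line(p,speed=.12); print('F',np.round(robot.read_force(),1))
robot.move_gripper(0.); print('w',robot.read_grip_width()*88)
robot.servo_line(p+[0,0,.13],speed=.2); print('w',robot.read_grip_width()*88,robot.read_finger_force())
q=J(0,.0595,.052+.017); robot.goto(q+[0,0,.08],R2); print('w',robot.read_grip_width()*88)
robot.servo_line(q+[0,0,.022],speed=.1); robot.servo_line(q+[0,0,.0005],speed=.04)
print('F',np.round(robot.read_force(),1),'w',robot.read_grip_width()*88)
robot.move_gripper(.4); robot.servo_line(q+[0,0,.05],speed=.15)
v=q+[0,0,.16]-np.r_[.11*R2[:2,0],0]; robot.goto(v,R2)
C=cam('wrist');P=cloud(C);z=P[...,2];np.savez('pk',im=C[0],P=P);save(C[0],'pk.png')
n=np.hypot(P[...,0]-q[0],P[...,1]-q[1])<.09
for lo,hi in((.080,.095),(.06,.068)):
  for m,k,cc in blobs(0,P,n&(z>lo)&(z<hi),100):
    r=rect(P,m);d=r[0]-O;print(lo,k,'jig xy',(d@jx).round(4),(d@jy).round(4),np.round(r[1:],1),np.nanpercentile(z[m],[5,50,95]).round(4))
print(robot.read_t())
```

```text
F [-0.1  0.3  0.9]
w 25.873569805873327
w 25.70128014979211 29.998790323734283
w 25.69941866146724
F [-2.7 -1.   0.3] w 26.060346936134028
0.08 1337 jig xy -0.0007 0.0589 [49.3 26.  -6.7] [0.0867 0.0883 0.0895]
0.06 290 jig xy 0.0568 0.0591 [29.3  8.8 83.5] [0.0604 0.0649 0.0677]
0.06 3964 jig xy -0.0003 0.059 [98.7 62.1 -7. ] [0.0632 0.0645 0.0657]
0.06 350 jig xy 0.0006 0.0966 [49.4  7.9 -7.1] [0.0606 0.0653 0.0677]
0.06 333 jig xy 0.0004 0.0217 [50.2  8.3 -8.2] [0.0605 0.0647 0.0673]
0.06 163 jig xy -0.0562 0.059 [29.4  6.6 83. ] [0.061  0.0656 0.0678]
23.9083
```

View pics/pk.png

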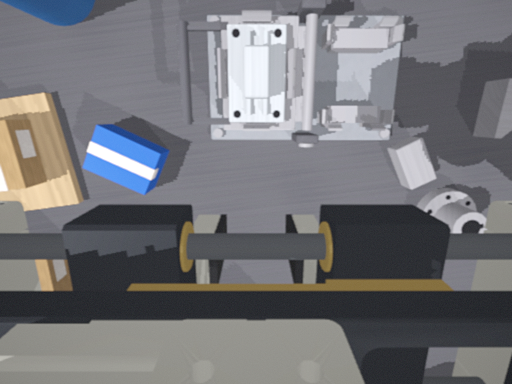

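The cover is seated: flange top at 0.0645 (0.064 expected), centred within 1 mm, at (257,70) in the picture. Now the swing.

Run:
```python
from j import *
b=bar(0); R=best(b,90+JA); robot.move_gripper(.36); robot.goto(b+[0,0,.12],R); robot.servo_line(b,speed=.2); robot.move_gripper(0.); print('w',robot.read_grip_width())
swing(0,72,12,.25,80); swing(72,180,18,.45,90)
robot.dwell(.3); print(np.round(robot.read_force(),1), robot.read_position()-bar(180))
C=cam('scene');save(C[0][140:270,150:300].repeat(4,0).repeat(4,1),'sw.png')
```

```text
w 0.12492017467026933
swung 72.0 F [-10.4   8.3  30.2] w 0.1256539091184986 t 27.75
swung 180.0 F [ 8.3 -3.1 -7.7] w 0.12783874589834432 t 29.25
[ 7.7 -3.5 -7.4] [ 0.00184387 -0.00035061 -0.00165306]
```

View pics/sw.png

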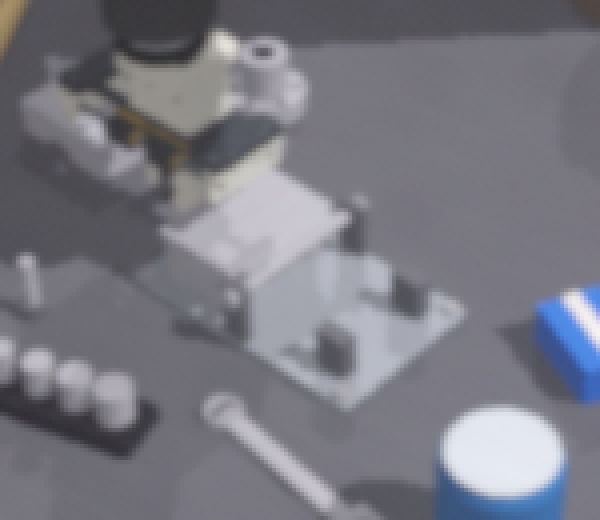

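The flipper is fully folded over, with the plate at (265,220) in the crop and no cover sticking out. Swing it back and inspect.

```bash
cat > chk.py <<'E'
from j import *
def nest(R):
    q=J(0,-.0595,.049); v=np.r_[q[:2]-.11*R[:2,0],.23]; robot.goto(v,R)
    C=cam('wrist');P=cloud(C);z=P[...,2]; X=(P[...,:2]-O)@jx;Y=(P[...,:2]-O)@jy
    m=(abs(X)<.045)&(abs(Y+.0595)<.027)&(z>.03)&(z<.08)
    A=np.c_[X[m],Y[m]+.0595,np.ones(m.sum())];print('cover top plane (z0 .049 wanted)',m.sum(),np.linalg.lstsq(A,z[m],rcond=None)[0].round(4))
    for m,k,cc in blobs(0,P,(abs(X)<.07)&(abs(Y+.0595)<.05)&(z>.045)&(z<.0525),800):
        r=rect(P,m);d=r[0]-O;print(k,'jig xy',(d@jx).round(4),(d@jy).round(4),np.round(r[1:],1))
    m=(abs(X)<.05)&(abs(Y-.0595)<.02)&(z>.02); print('flipper z',np.nanmedian(z[m]))
    return C
E
python3 - <<'E'
from chk import *
swing(180,0,12,.25,80); robot.move_gripper(.36); robot.servo_line(bar(0)+[0,0,.13],speed=.3)
C=nest(np.array(robot.read_tcp_rot())); save(C[0],'nest.png'); print(robot.read_t())
E
```

```text
swung 0.0 F [ 9.1 -1.1 -6. ] w 0.12824768483697788 t 33.6
cover top plane (z0 .049 wanted) 4007 [-0.0004  0.0015  0.0497]
5407 jig xy -0.0036 -0.056 [111.9  74.9  -7.4]
flipper z 0.0526264697525044
35.7833
```

View pics/nest.png

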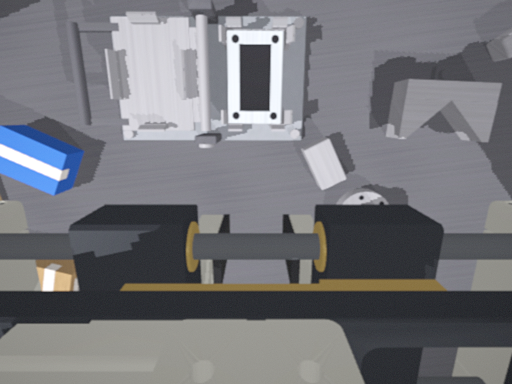

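The cover is home in the nest and flat, at z 0.0497 with slope under 0.002. It shows at (255,77), boss in the gap, and the flipper is laid back open at (160,75). Next is the coupling, measured afresh together with the V-block.

```bash
cat > v.py <<'E'
from j import *
def vb(R,c=(.46,-.285)):
    p=np.r_[np.array(c)-.11*R[:2,0],.25]; robot.goto(p,R)
    C=cam('wrist');P=cloud(C);z=P[...,2]; out={}
    near=np.hypot(P[...,0]-.55,P[...,1]+.316)<.08
    for m,k,cc in blobs(0,P,near&(z>.033)&(z<.040),1000):
        r=rect(P,m); a=r[3]-90 if r[3]>0 else r[3]+90
        u=np.array([np.cos(np.radians(a)),np.sin(np.radians(a))]); out['v']=(r[0]-.041*u,a,u); print('vblock',r[0].round(4),np.round(r[1:],2),k,'origin',out['v'][0].round(4))
    for m,k,cc in blobs(0,P,(z>.054)&(z<.066)&(P[...,1]<-.12)&(P[...,1]>-.42)&(P[...,0]>.3)&(P[...,0]<.55),150):
        q=P[m][:,:2]; (x,y),rr=cv2.minEnclosingCircle((q*1000).astype(np.float32)); print('hub',x/1000,y/1000,'r',rr,k,np.nanmedian(z[m]))
        if 19<rr<25: out['c']=np.array([x,y])/1000
    return C,out
E
python3 - <<'E'
from v import *
R=best([.44,-.29,.25],-9.35); print(R.round(2))
C,o=vb(R); save(C[0],'v.png'); print(robot.read_t())
E
```

```text
[[-0.16 -0.99  0.  ]
 [-0.99  0.16  0.  ]
 [-0.    0.   -1.  ]]
vblock [ 0.5466 -0.3166] [112.07  70.78  80.5 ] 3968 origin [ 0.5062 -0.3098]
hub 0.414644287109375 -0.21560452270507813 r 21.934696197509766 1000 0.060552648001605786
37.1
```

View pics/v.png

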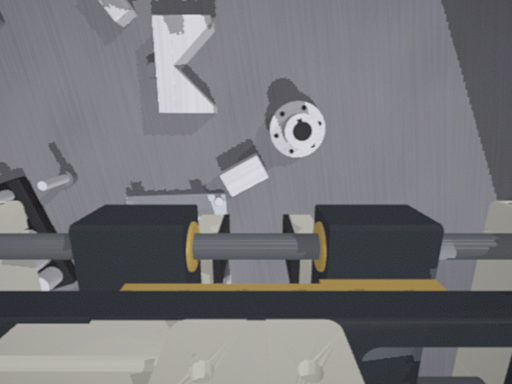

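The coupling has been knocked to (298,130) in the picture, which is world (0.415,-0.216), clear of the packing block at (243,175). Drag it by the hub, then push home low down.

Run:
```python
from v import *
Vo=np.array([.5062,-.3098]);a=-9.5;u=np.array([np.cos(np.radians(a)),np.sin(np.radians(a))])
c=np.array([.4146,-.2156]); z=.039
R=best(np.r_[c,z],a)
robot.move_gripper(1.); robot.goto(np.r_[c,.12],R); robot.servo_line(np.r_[c,z],speed=.15); robot.move_gripper(0.); print('w',robot.read_grip_width()*88,np.round(robot.read_force(),1))
pre=Vo-.06*u
robot.servo_line(np.r_[pre,z],speed=.06); print('F',np.round(robot.read_force(),1),'w',robot.read_grip_width()*88)
robot.servo_line(np.r_[Vo-.006*u,z],speed=.05); print('F',np.round(robot.read_force(),1),'w',robot.read_grip_width()*88)
robot.move_gripper(.75); robot.servo_line(np.r_[Vo-.006*u,.13],speed=.25)
# low push with the shut fingers
R2=best(np.r_[Vo-.1*u,.012],a+90); robot.move_gripper(0.)
C,o=vb(R)
robot.goto(np.r_[Vo-.085*u,.12],R2); robot.servo_line(np.r_[Vo-.085*u,.012],speed=.2); F0=np.array(robot.read_force())
d=.075
while d>.036:
    d-=.0015 if d<.062 else .004
    robot.servo_line(np.r_[Vo-d*u,.012],speed=.05); f=(np.array(robot.read_force())-F0)[:2]@u
    if f<-14: break
print('push end d',d,'f',f,robot.read_t())
```

```text
w 43.555870378475326 [-0.   0.2  2.6]
F [-5.1 14.4 14. ] w 43.476600292986156
F [-19.1   3.6  20.8] w 43.78159018820776
vblock [ 0.5467 -0.3165] [112.37  70.41  80.47] 3925 origin [ 0.5062 -0.3097]
hub 0.4934941101074219 -0.3077952270507813 r 21.90532112121582 1207 0.060742806794943205
push end d 0.04249999999999997 f -17.57784554215833 52.0833
```

Run:
```python
from v import *
Vo=np.array([.5062,-.3098]);a=-9.5;u=np.array([np.cos(np.radians(a)),np.sin(np.radians(a))]);n=np.array([-u[1],u[0]])
print('actual d',(Vo-np.array(robot.read_position())[:2])@u, robot.read_force())
p=np.array(robot.read_position()); robot.servo_line(np.r_[Vo-.075*u,.012],speed=.1); robot.servo_line(np.r_[Vo-.075*u,.12],speed=.3)
C,o=vb(best(np.r_[.46,-.28,.25],a)); e=o['c']-o['v'][0]; print('err along,across',e@u,e@n); save(C[0],'v2.png')
P=cloud(C);z=P[...,2]
for m,k,cc in blobs(0,P,(z>.016)&(z<.0235)&(np.hypot(*(P[...,:2]-Vo).transpose(2,0,1))<.05),50):
    q=P[m][:,:2];(x,y),rr=cv2.minEnclosingCircle((q*1000).astype(np.float32));e=np.array([x,y])/1000-Vo;print('flange',e@u,e@n,rr,k,np.nanmedian(z[m]))
print(robot.read_t())
```

```text
actual d 0.04856859684166925 [-17.08003062   2.95891683  13.31443646]
vblock [ 0.5464 -0.3165] [111.68  70.27  80.42] 3984 origin [ 0.506  -0.3097]
hub 0.5056579284667969 -0.3098898010253906 r 21.824838638305664 1215 0.06069377089177069
err along,across -0.00025484251305170146 -0.0002823927765226965
flange 0.004841246409670176 -0.004851068800657957 44.6885986328125 1637 0.020574997991268884
54.3083
```

View pics/v2.png

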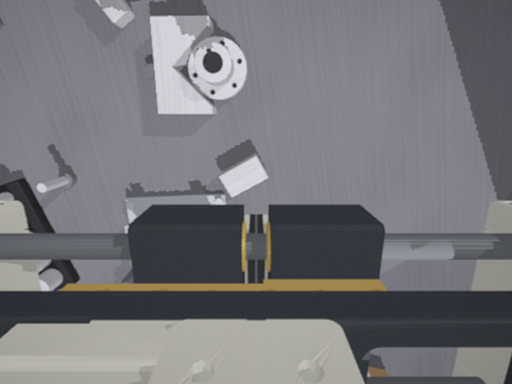

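The coupling sits in the V at (217,68) and is home: its centre is within 0.3 mm of the V-block origin. Now the cartons.

```bash
cat > ct.py <<'E'
from j import *
def view(R,c,lo,hi,zt=.27,off=.11,rad=.08):
    robot.goto(np.r_[np.array(c)-off*R[:2,0],zt],R); C=cam('wrist');P=cloud(C);z=P[...,2]; hs=cv2.cvtColor(C[0],cv2.COLOR_RGB2HSV)
    out=[]
    for m,k,cc in blobs(0,P,(z>lo)&(z<hi)&(np.hypot(P[...,0]-c[0],P[...,1]-c[1])<rad),300):
        r=rect(P,m); out.append(r); print(r[0].round(4),np.round(r[1:],2),k,'z',np.nanmedian(z[m]).round(4),'rgb',np.median(C[0][m],0),cc.round())
    return C,out
E
python3 - <<'E'
from ct import *
C,o=view(down(-90),(.5746,.36),.045,.054); save(C[0],'b.png')
C,o=view(down(90),(.395,.380),.033,.042); 
C,o=view(down(90),(.359,.2456),.033,.042); print(robot.read_t())
for p,a in(((.395,.38,.008),-6.9),((.359,.2456,.008),-22.4),((.5746,.36,.1),-2)): print([None if q is None else np.round(q) for q in(robot.ik(p,down(a+90)),robot.ik(p,down(a-90)))])
E
```

```text
[0.5745 0.3604] [84.34 59.75 -1.52] 3284 z 0.0505 rgb [233. 202. 155.] [254.  80.]
[0.396  0.3804] [84.61 60.03 -6.13] 3066 z 0.0385 rgb [211. 181. 136.] [257.  82.]
[0.3596 0.2456] [ 84.47  60.08 -22.45] 3061 z 0.0385 rgb [218. 187. 141.] [257.  81.]
59.6333
[array([  64.,   23.,  -30.,   -0.,  -37., -161.]), array([ 64.,  23., -30.,   0., -37.,  19.])]
[array([  61.,   14.,  -44.,   -0.,  -31., -173.]), array([ 61.,  14., -44.,   0., -31.,   7.])]
[array([  48.,   26.,   -8.,    0.,  -56., -140.]), array([ 48.,  26.,  -8.,   0., -56.,  40.])]
```

View pics/b.png

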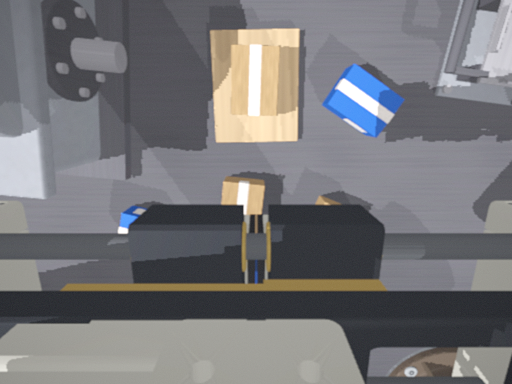

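```bash
cat >> ct.py <<'E'
def put(src,a,dst,b,zb,h=.008):
    R=down(a-90); S=down(b-90); p=np.r_[src,h]; q=np.r_[dst,zb+h]
    robot.goto(p+[0,0,.13],R); robot.move_gripper(1.); robot.servo_line(p,speed=.15); robot.move_gripper(0.); print('w',robot.read_grip_width()*88)
    robot.servo_line(p+[0,0,.15],speed=.25); print('w',robot.read_grip_width()*88)
    robot.goto(q+[0,0,.06],S); w=robot.read_grip_width()*88; print('w',w)
    if w<55: print('LOST'); return
    robot.servo_line(q+[0,0,.01],speed=.1); robot.servo_line(q,speed=.03); print('F',np.round(robot.read_force(),1),'w',robot.read_grip_width()*88)
    robot.dwell(.2); robot.move_gripper(1.); robot.servo_line(q+[0,0,.10],speed=.2); robot.move_gripper(.5)
E
python3 - <<'E'
from ct import *
P=np.load('top.npz')['P']; m=(abs(P[...,0]-.5745)<.05)&(P[...,1]>.42)&(P[...,1]<.49); print('obst z',np.nanmax(P[m][:,2]))
m=(abs(P[...,0]-.5745)<.05)&(P[...,1]>.42)&(P[...,2]>.05); print('obst min y',np.nanmin(P[m][:,1]))
put((.396,.3804),-6.13,(.5745,.3604),-1.6,.0503)
C,o=view(down(-90),(.5746,.36),.083,.095); C,o=view(down(-90),(.5746,.36),.045,.054)
C,o=view(down(90),(.359,.2456),.033,.042); print(robot.read_t(), [x for x in robot.read_qpos()])
E
```

```text
obst z 0.009479517013109895
obst min y 0.5071447409792511
w 60.459828872212974
w 59.867498655939464
w 60.17365231965811
F [-0.3 -0.2 -2.1] w 60.36487834371986
[0.5743 0.3601] [84.02 59.46 -1.6 ] 4074 z 0.0886 rgb [231. 200. 154.] [256.  75.]
[0.3595 0.2458] [ 84.76  60.03 -22.6 ] 3066 z 0.0385 rgb [215. 184. 138.] [257.  81.]
73.725 [np.float64(48.88588743363664), np.float64(5.223890072558055), np.float64(-13.637815127524714), np.float64(-3.299377553363526e-05), np.float64(-71.13961791314175), np.float64(-138.85455515210919)]
```

Run:
```python
from ct import *
from chk import nest
from v import vb
put((.3595,.2458),-22.5,(.5743,.3602),-1.6,.0883)
C,o=view(down(-90),(.5746,.36),.12,.135,.32)
C=cam('scene');save(cv2.resize(C[0][100:300,130:430],(750,500)),'end.png')
R=best([.6,-.1,.25],90+JA); nest(R)
vb(best(np.r_[.46,-.28,.25],-9.5)); print(robot.read_t())
C=cam('top');np.savez('top2',im=C[0],P=cloud(C));save(cv2.resize(C[0],(800,600)),'top2.png')
```

```text
w 60.124356352890146
w 60.311953257634165
w 60.090960821733674
F [ 0.2  0.4 -2.4] w 60.167121341819225
[0.5741 0.3599] [85.15 59.46 -1.52] 3801 z 0.1265 rgb [231. 200. 153.] [256.  76.]
cover top plane (z0 .049 wanted) 3981 [-0.0006  0.0001  0.0498]
5368 jig xy -0.0034 -0.0555 [112.1  74.9  -7. ]
flipper z 0.052684087086127374
vblock [ 0.5463 -0.3169] [111.87  70.62  80.66] 3950 origin [ 0.5059 -0.3102]
hub 0.5055568237304687 -0.309927001953125 r 21.935197830200195 1213 0.060686985870959886
87.475
```

View pics/end.png

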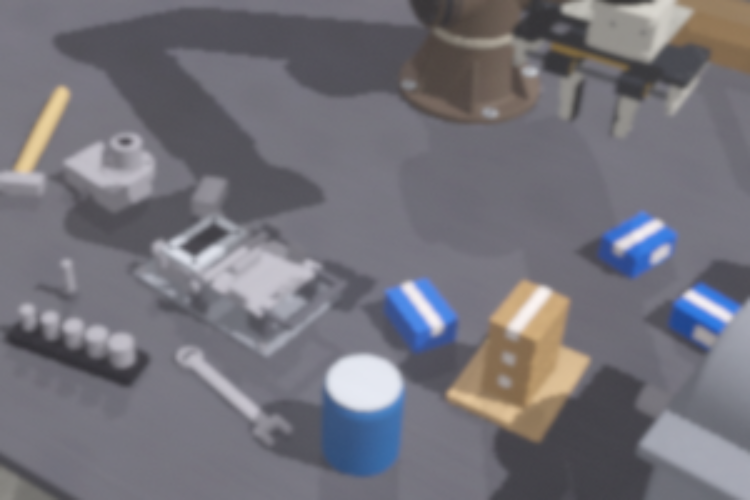

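View pics/top2.png

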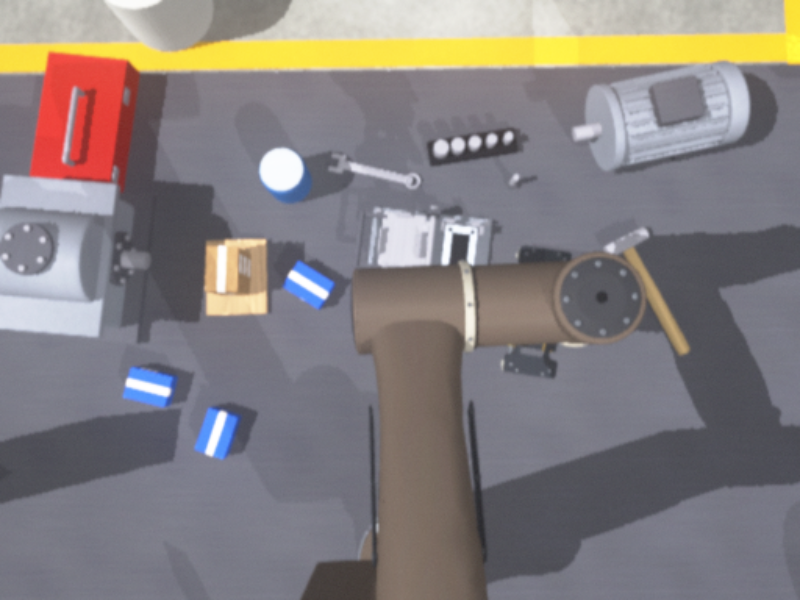

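The column of three stands squarely at (530,340) in the scene view. The jig is open with the cover in the nest at (205,240), and the coupling is in the V at (120,160). The bystanders are unmoved and no brown carton is left loose. Handing in.

```bash
python3 -c "
from h import *
print(robot.job_done())"
```

```text
the job is handed in; nothing more can be done
None
```

The job is done and handed in: the cover lies boss-down and flat in the nest with the flipper laid back open, the coupling is home in the V-block, and both loose cartons I found are stacked squarely on the base carton.

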